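# Set the spacer behind a specimen slab and hold it clamped for inspection

## Robot

A 6-joint arm with a two-finger parallel gripper is mounted at the origin on the work surface. World frame = base frame: x ahead of the robot, y to its left, z up, the work surface at z = 0. Lengths are in mm, angles in rad, forces in N, time in s.
With the tool pointing down it reaches from about 325 to 850 mm from the base axis. Payload 4.4 kg.
Tool frame: the origin (TCP) lies between the finger pads; the fingertips stand 19 mm ahead of it and the grasp point (between the pads) is the TCP; z points along the fingers, y is the direction in which the jaws open and shut (so a half turn about z gives the same grasp; the last joint's range is limited). The gripper opens to 94 mm and grips with 3 to 60 N. Pads are 16 mm wide; open, the fingers measure 119 mm over their backs; the gripper's body (75 mm by 177 mm) begins 78 mm behind the grasp point.
Start: joints at [-1.409, 0.207, 1.542, -0, 1.393, -0.15], TCP at [176.929, -547.105, 224.447] pointing down, gripper open.
Joint ranges: [-2.73, 2.73], [-0.86, 2.22], [0.23, 2.46], [-1.11, 4.25], [0.08, 2.63], [-2.82, 2.82]. Speed limits (rad/s): [2.79, 2.79, 3.14, 3.14, 3.14, 3.14].

## Interface

Orientations are given as a rotation vector (axis times angle).
In Python, from cell import status, viewer, manip gives the robot as it stands.
- The arm moves only by the tool jog_arm, never from a script. Its argument "deltas" is a list of rows, each an object with "jaw": the closure in counts, from 0 (fully open) to 255 (shut); "translation": the shift along the tool's x, y, z in m, a list of three; "yaw": the turn about the tool's z in rad. A call has 1 to 12 rows; each row shifts and turns the pose as measured when the row begins, along the tool's axes as they then stand; what a row does not reach is not made up. A row lasts 1/10 s, in which the tool goes at most 50 mm and 8.59 degrees, less where a joint would pass 70% of its speed; a pose out of reach is approached as far as the arm can. A call is refused whole if a number of a shift passes 0.05 or a number of a turn 0.15, either way. A call with a gripper value outside its range is refused whole. The fingers move at their own pace and stop on an object; "newtons" is the grip in N (left out, the last holds). Time passes only in rows, so rows that do not move let the fingers close. It gives the time, the measured TCP pose, the force and the opening at its end, in the units of the state.
- status.get_state(): the state, without advancing time (a new reading comes with each control period).
- viewer.read_camera(name): name is "side" or "top"; returns the picture (480x640x3 uint8, red, green, blue); there is no depth.
- viewer.calibration(name): a dict with "intrinsics" (3x3 intrinsics, pixels), "distortion" ([k1, k2, p1, p2, k3] as OpenCV has them; the pictures are not rectified), "origin" and "orientation" of the camera in the world. Camera axes: x right, y down, z forward; pixel columns grow to the right and rows downward; lengths in mm; the calibration is good to about 2 mm. A picture is of the moment at which its call begins. calibration takes no time and is no camera call.
- manip.close_job(): hands the job in, once; it reports no verdict.
The state is a dict: "time": time; "q": joint angles; "joint_vel": joint speeds; "joint_torque": joint torques, N m; "ee_pos": TCP position; "orientation": TCP orientation; "contact_force": force on the tool from outside, world axes, zero at the start; "ft_torque": the same for the moment, N m; "opening": finger opening in mm.
Only numpy, scipy, OpenCV 4.12 (cv2) and the standard library are available. Lean on these libraries where they do the work, as an engineer would, in place of code of your own. Each camera call takes 0.05 s, during which the arm holds its last target. There are 200 camera calls.

## Task

Take the steel spacer from its wooden stand and slide it upright, fully down, into whichever end gap of the aluminium nest is already wide enough for it, then let go of the spacer. Then push the black specimen slab along the nest so that it presses the spacer flush against the end stop there, and finish while still holding the slab firmly pressed there, flat in the nest, with the hand on the slab and not on the spacer. Leave the bar, the loupe and the screwdriver alone.

Things in the scene. Friction and masses are not known exactly. Their poses are not given: they have to be found in the camera images.
- nest: fixed aluminium inspection nest on the table: base plate 90 (x) x 176 (y) x 8 mm thick, with a straight channel along its y axis between two low rails (each 8 mm wide, inner faces at x = +-25 mm, tops 13 mm above the table). Origin: centre of its underside, on the table; the channel floor is 8 mm above it. z up.
- stop_slim: fixed slim steel end stop across the channel at one end of the nest (either end, varies): 48 (x) x 14 (y) x 22 mm high, bolted on the channel floor with its centre 62 mm from the nest's centre along the nest's y, so its inner face is 55 mm from the nest's centre and its top 30 mm above the table. Origin: centre of its underside; axes parallel to the nest's. The gap between it and the slab is the wide one, 13.5 to 16.5 mm at the start.
- stop_thick: fixed thick steel end stop at the nest's other end: 48 (x) x 34 (y) x 22 mm high, centre also 62 mm from the nest's centre, inner face 45 mm from it. Origin: centre of its underside; axes parallel to the nest's. The gap between it and the slab, 3.5 to 6.5 mm, is too narrow for the spacer.
- slab_mid (a point): centre (half-way up) of the loose black ribbed specimen slab, 46 (x) x 80 (y) x 30 mm high, about 0.35 kg, lying in the nest's channel between the stops, axes parallel to the nest's (within 0.03 rad), z up, top 38 mm above the table. It slides along the channel with dry friction of a few newtons; grip it across its 46 mm width above the rails. A steady push of about 10 N, kept up, clamps the spacer.
- spacer_mid (a point): centre (half-way up) of the loose plain steel spacer, a flat slab 40 (x) x 10 (y) x 65 mm high, about 0.2 kg, standing on edge in the stand with z up; thin along its y. Its underside is at first 8 mm above the table, its top 73 mm; in the nest likewise.
- stand: fixed wooden stand, 70 (x) x 60 (y) x 22 mm high, with a slot 54 (x) x 13 (y) mm and 14 mm deep in its top, in which the spacer stands, x along x. Origin: centre of its underside, on the table.
- bar_mid (a point): centre of a loose dark steel bar lying on the table, 110 (x) x 26 (y) x 14 mm; a bystander, leave it.
- loupe_mid (a point): centre of a small loose black loupe standing on the table, 38 mm diameter, 38 mm high; a bystander, leave it.
- driver_grip (a point): handle point of a loose red-handled screwdriver lying on the table along its x axis, 200 mm long (60 mm behind this point, 140 mm ahead), handle 26 mm thick; a bystander, leave it.
Mind the look-alikes: they are no part of the job. Of the things shaped like the nest, the aluminium one is meant. Leave any purple look-alike of the part that bears slab_mid alone.

How it is judged (in metres and radians):
On the way:
1. the spacer stands fully down in the wide gap, between the slim stop and the slab, let go (z of spacer_mid in the frame of nest below 0.0435 m and angle between spacer_mid's own z axis and vertical below 0.12 rad and horizontal distance between spacer_mid and stop_slim below 0.024 m and contact force between the fingers and spacer below 0.3 N), for 0.2 s.
At the end, for the whole second after the job is handed in: Spacer on the channel floor (2 mm), upright and square (0.06 rad), between slim stop and slab, not touched by the hand; slab flat and square (0.05 rad), 57 mm (at most 59.5) from the slim stop's centre; slab on spacer and spacer on stop press over 3 N, fingers on slab over 1 N, all still (z of spacer_mid in the frame of nest below 0.0425 m and angle between spacer_mid's own z axis and vertical below 0.06 rad and horizontal distance between spacer_mid and stop_slim below 0.02 m and angle between the y axis of spacer_mid and the y axis of nest, either way round below 0.06 rad and z of slab_mid in the frame of nest below 0.025 m and angle between slab_mid's own z axis and vertical below 0.05 rad and angle between the y axis of slab_mid and the y axis of nest, either way round below 0.05 rad and horizontal distance between slab_mid and stop_slim below 0.0595 m and contact force between slab and spacer above 3 N and contact force between spacer and stop_slim above 3 N and contact force between the fingers and slab above 1 N and contact force between the fingers and spacer below 0.3 N and linear speed of each of slab, spacer below 0.01 m/s); the arm keeps its last pose, push and grip.
It fails at once if a bystander (bar, loupe or screwdriver) is moved more than 20 mm (distance of any of bar_mid, loupe_mid, driver_grip from where it was at the start of the episode above 0.02 m).
It also fails if it takes over 59 s, if anything falls off the work surface, if the arm or the gripper's body presses on something with over 40 N, if the wrist force passes 120 N, or if a joint passes its speed limit or range.

## Working session

There is one attempt and no reset: what is moved stays moved. The work goes in short steps, Python scripts to look and compute and a tool call to move; the robot and the scene stay as the last step left them, time stands still between calls to the robot, and variables do not carry over. Pictures are saved under pics/ and viewed, about 8 in all and at most 12, crops included, and the job is handed in when it is done.

Besides the shell and the picture viewer there is one more tool, called as name(argument=value, ...) on one line, values as JSON. jog_arm: Moves the arm, as the interface text tells. Its arguments: {"type":"object","properties":{"deltas":{"type":"array"},"newtons":{"type":"number"}},"required":["deltas"]}

```bash
mkdir -p pics; cat > h.py <<'E'
import numpy as np,cv2
from cell import status,viewer,manip
from scipy.spatial.transform import Rotation as R
def shot(n,f):
    im=viewer.read_camera(n); cv2.imwrite(f,im[:,:,::-1]); return im
def cal(n):
    c=viewer.calibration(n); K=np.array(c['intrinsics'],float); D=np.array(c['distortion'],float)
    O=np.array(c['orientation'],float); M=R.from_rotvec(O).as_matrix() if O.size==3 else O.reshape(3,3)
    return K,D,np.array(c['origin'],float),M
def onz(n,px,z):
    K,D,o,M=cal(n); p=cv2.undistortPoints(np.array(px,float).reshape(-1,1,2),K,D).reshape(-1,2)
    d=np.c_[p,np.ones(len(p))]@M.T
    return o+d*((z-o[2])/d[:,2])[:,None]
def proj(n,P):
    K,D,o,M=cal(n); t=-M.T@o
    return cv2.projectPoints(np.array(P,float).reshape(-1,1,3),cv2.Rodrigues(M.T)[0],t,K,D)[0].reshape(-1,2)
E
python3 - <<'E'
from h import *
shot('top','pics/t0.png');shot('side','pics/s0.png')
for n in('top','side'): print(n,viewer.calibration(n))
print(status.get_state())
E
```

```text
top {'intrinsics': array([[549.98552758,   0.        , 318.72703541],
       [  0.        , 549.98552758, 238.77836882],
       [  0.        ,   0.        ,   1.        ]]), 'distortion': array([-0.12495737,  0.        ,  0.        ,  0.        ,  0.        ]), 'origin': array([ 463.59948982,  -14.5608848 , 1133.09189366]), 'orientation': array([-2.18365117,  2.13072805, -0.11813649])}
side {'intrinsics': array([[458.61651762,   0.        , 313.59021091],
       [  0.        , 458.61651762, 241.44496805],
       [  0.        ,   0.        ,   1.        ]]), 'distortion': array([0.00783729, 0.        , 0.        , 0.        , 0.        ]), 'origin': array([ 305.62937269, -706.63830327,  609.07758904]), 'orientation': array([-2.16619108,  0.38690419, -0.19984732])}
{'time': 0.1, 'q': array([-1.40848158e+00,  2.07347826e-01,  1.54277946e+00,  5.42135853e-06,
        1.39352499e+00, -1.50467175e-01]), 'joint_vel': array([ 6.59810756e-05, -1.16298053e-03, -3.06357341e-03,  6.73977574e-06,
       -1.29139337e-03, -2.44657646e-03]), 'joint_torque': array([ 4.64418281e-04, -3.71864247e+01, -2.82293862e+01,  7.00867991e-02,
        3.10524367e-02, -4.80053893e-05]), 'ee_pos': array([ 176.82798041, -546.41328801,  223.41449883]), 'orientation': array([-3.10121791e+00, -4.88994080e-01,  1.07769826e-05]), 'contact_force': array([0.40799301, 0.70069272, 0.17297688]), 'ft_torque': array([-0.00316159, -0.02251392,  0.02950893]), 'opening': 94.05331299611561}
```

View pics/t0.png

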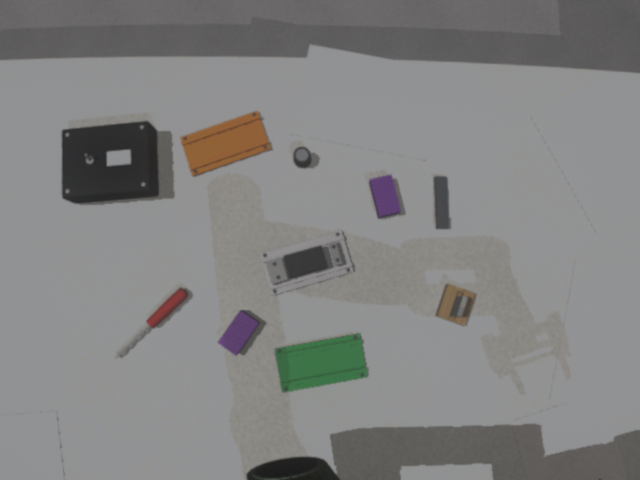

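View pics/s0.png

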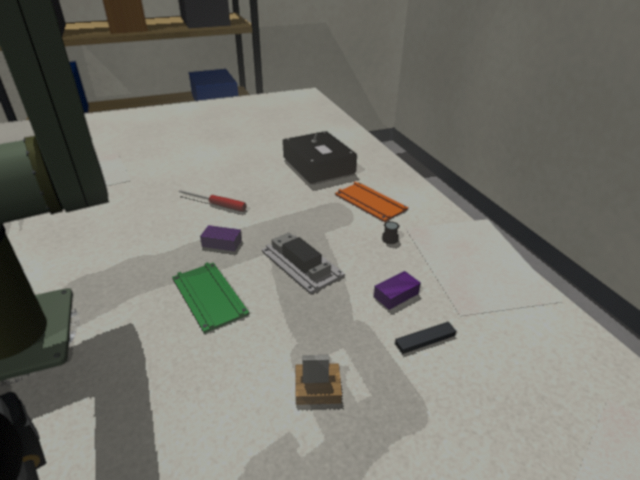

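Nest candidates in the top view are the aluminium one (308,263), green (322,362) and orange (226,143). Slab candidates are black (305,263), purple (385,197) and purple (240,332). The only spacer is in the stand at (457,305). I choose the aluminium nest, the black slab and the steel spacer, and check them in a close crop.

```bash
python3 - <<'E'
from h import *
im=cv2.imread('pics/t0.png')
a=cv2.resize(im[225:300,255:362],None,fx=5,fy=5,interpolation=cv2.INTER_CUBIC)
b=cv2.resize(im[275:335,425:485],None,fx=4,fy=4,interpolation=cv2.INTER_CUBIC)
c=np.zeros((375,535+240,3),np.uint8);c[:,:535]=a;c[:240,535:]=b
c=cv2.convertScaleAbs(c,alpha=1.5)
cv2.imwrite('pics/c0.png',c)
hsv=cv2.cvtColor(im,cv2.COLOR_BGR2HSV)
m=cv2.inRange(hsv,(8,90,60),(25,255,255));m[:270]=0;m[340:]=0;m[:,:420]=0
n,l,st,ce=cv2.connectedComponentsWithStats(m);print(st,ce)
ct=max(cv2.findContours(m,0,2)[0],key=cv2.contourArea);print(cv2.minAreaRect(ct),cv2.boxPoints(cv2.minAreaRect(ct)))
E
```

```text
[[     0      0    640    480 306801]
 [   439    285     35     35    352]
 [   458    293      2      1      2]
 [   454    318     12      6     45]] [[319.32833987 239.41845366]
 [450.34090909 300.00284091]
 [458.5        293.        ]
 [460.2        319.82222222]]
((455.8000183105469, 304.1000061035156), (27.51181411743164, 31.306547164916992), 18.434947967529297) [[437.80002 314.6    ]
 [447.70004 284.9    ]
 [473.80002 293.6    ]
 [463.9     323.30002]]
```

View pics/c0.png

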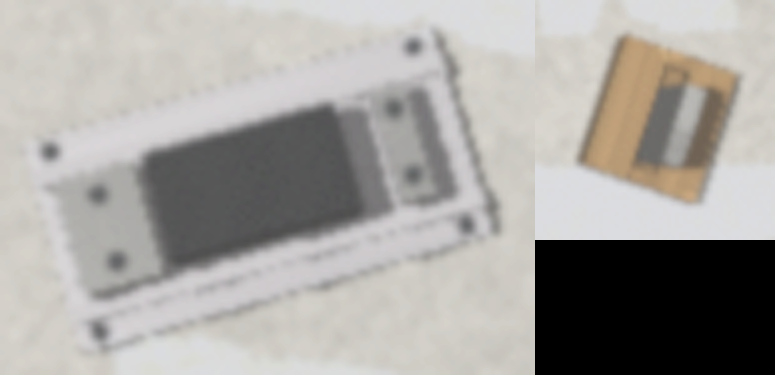

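The crop confirms the choice. The aluminium nest's bolts are at crop (50,152), (413,47), (467,225), (99,331). The slim stop is on the right and the wide gap is between it and the slab at about crop x 365. The spacer's top is the light strip at crop (687,125), with its camera-facing side to the left of it.

```bash
python3 - <<'E'
from h import *
A=lambda p:np.array(p,float)/5+[255,225]-.4
B=lambda p:(np.array(p,float)-[535,0])/4+[425,275]-.4
def quad(n,p,z):
    P=onz('top',p,z)[:,:2]; d1=(P[1]-P[0]+P[2]-P[3])/2; d2=(P[3]-P[0]+P[2]-P[1])/2
    print(n,'c',P.mean(0).round(1),'len',np.linalg.norm(d1).round(1),np.linalg.norm(d2).round(1),'ang d1,d2',np.degrees([np.arctan2(*d1[::-1]),np.arctan2(*d2[::-1])]).round(1))
quad('bolts',A([(50,152),(413,47),(467,225),(99,331)]),8)
quad('plate',A([(32,145),(435,30),(495,225),(88,350)]),8)
quad('slab',A([(147,155),(333,103),(362,215),(165,267)]),38)
quad('thickstop',A([(57,183),(145,157),(168,270),(92,297)]),30)
quad('slim bolts',A([(393,107),(393,107),(413,174),(413,174)]),30)
quad('thick bolts',A([(97,194),(97,194),(117,261),(117,261)]),30)
quad('stand',B([(624,37),(740,75),(700,203),(584,163)]),22)
quad('spacer',B([(684,82),(708,88),(690,167),(664,163)]),73)
s=status.get_state(); M=R.from_rotvec(s['orientation']).as_matrix(); print(M.round(3))
E
```

```text
bolts c [546.8  20.6] len 156.1 76.5 ang d1,d2 [ -72.4 -162.4]
plate c [547.4  18.5] len 173.3 85.7 ang d1,d2 [ -72.  -162.3]
slab c [545.9  21.9] len 79.2 45.8 ang d1,d2 [ -73.4 -166.6]
thickstop c [528.4  76.5] len 34.6 47.2 ang d1,d2 [ -70.6 -163.8]
slim bolts c [565.9 -38.2] len 0.0 28.2 ang d1,d2 [   0.  -162.2]
thick bolts c [527.9  79.9] len 0.0 28.2 ang d1,d2 [   0.  -161.5]
stand c [ 467.3 -286. ] len 62.4 67.5 ang d1,d2 [-107.4  162.5]
spacer c [ 464.7 -285.4] len 12.5 39.7 ang d1,d2 [-100.2  166.6]
[[ 0.951  0.308 -0.   ]
 [ 0.308 -0.951  0.002]
 [ 0.    -0.002 -1.   ]]
```

jog_arm(deltas=[{"jaw":0,"translation":[0.04,-0.018,0],"yaw":0},{"jaw":0,"translation":[0.04,-0.018,0],"yaw":0},{"jaw":0,"translation":[0.04,-0.018,0],"yaw":0},{"jaw":0,"translation":[0.04,-0.018,0],"yaw":0},{"jaw":0,"translation":[0.04,-0.018,0],"yaw":0},{"jaw":0,"translation":[0.04,-0.018,0],"yaw":0},{"jaw":0,"translation":[0.04,-0.018,0],"yaw":0},{"jaw":0,"translation":[0.04,-0.018,0],"yaw":0},{"jaw":0,"translation":[0.035,-0.015,0],"yaw":0},{"jaw":0,"translation":[0,0,0.02],"yaw":0.15},{"jaw":0,"translation":[0,0,0.02],"yaw":0.15},{"jaw":0,"translation":[0,0,0.02],"yaw":0.15}])

```text
time: 1.3
ee_pos: [477.1, -274.5, 159.8]
orientation: [-3.128, 0.238, -0.002]
contact_force: [0.6, -0.4, -0.5]
opening: 94.3
```

```bash
cat >> h.py <<'E'
def go(x,y,ang,z):
    """tool-axis remaining shift (mm) to the target, yaw (rad) to bring tool y to world angle ang deg (mod 180)"""
    s=status.get_state(); M=R.from_rotvec(s['orientation']).as_matrix(); p=np.array(s['ee_pos'])
    a=np.degrees(np.arctan2(M[1,1],M[0,1])); w=(ang-a+90)%180-90
    print('t',round(s['time'],2),'pos',p.round(1),'yang',a.round(2),'tilt',M[2].round(3),'| shift',((np.array([x,y,z])-p)@M).round(1),'yaw',(-np.radians(w)).round(3),'F',np.round(s['contact_force'],1),'T',np.round(s['ft_torque'],2),'op',round(s['opening'],1),'q6',s['q'][5].round(2))
E
python3 -c "
from h import *
go(466,-285.7,-107.4,120)"
```

```text
t 1.3 pos [ 477.1 -274.5  159.8] yang -98.72 tilt [ 0.001 -0.004 -1.   ] | shift [-9.3 12.9 39.7] yaw 0.152 F [ 0.6 -0.4 -0.5] T [0.08 0.03 0.02] op 94.3 q6 1.04
```

jog_arm(deltas=[{"jaw":0,"translation":[0,0,0.01],"yaw":0.14},{"jaw":0,"translation":[-0.007,0.014,0.015],"yaw":0},{"jaw":0,"translation":[0,0,0.01],"yaw":0},{"jaw":0,"translation":[0,0,0],"yaw":0}])

```text
time: 1.7
ee_pos: [463.4, -281.8, 117.8]
orientation: [-3.096, 0.466, 0.013]
contact_force: [-0.1, -0.1, -0.0]
opening: 94.3
```

```bash
python3 - <<'E'
from h import *
go(466,-285.7,-107.4,62)
t=shot('top','pics/t1.png');s=shot('side','pics/s1.png')
a=cv2.resize(t[265:345,405:505],None,fx=4,fy=4,interpolation=cv2.INTER_CUBIC)
b=cv2.resize(s[320:420,265:365],None,fx=4,fy=4,interpolation=cv2.INTER_CUBIC)
c=np.zeros((400,800,3),np.uint8);c[:320,:400]=a;c[:,400:]=b
cv2.imwrite('pics/c1.png',cv2.convertScaleAbs(c,alpha=1.5)[:,:,::-1])
E
```

```text
t 1.7 pos [ 463.4 -281.8  117.8] yang -107.13 tilt [-0.009 -0.009 -1.   ] | shift [ 4.1  3.5 55.7] yaw 0.005 F [-0.1 -0.1 -0. ] T [ 0.08  0.05 -0.01] op 94.3 q6 1.16
```

View pics/c1.png

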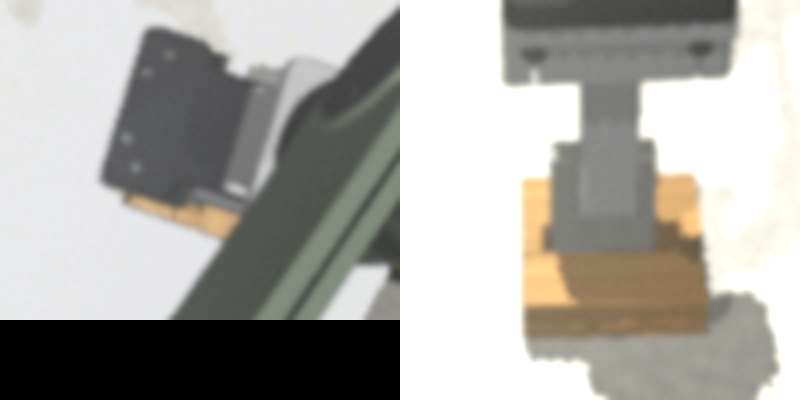

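The crop shows the open fingers straddling the spacer, roughly centred in the side view (finger at about 610, spacer about 605). I'll descend.

jog_arm(deltas=[{"jaw":0,"translation":[0.003,0.004,0.015],"yaw":0},{"jaw":0,"translation":[0,0,0.015],"yaw":0},{"jaw":0,"translation":[0,0,0.015],"yaw":0},{"jaw":0,"translation":[0,0,0.01],"yaw":0},{"jaw":0,"translation":[0,0,0],"yaw":0}])

```text
time: 2.3
ee_pos: [470.1, -289.3, 64.1]
orientation: [-3.103, 0.464, -0.004]
contact_force: [-0.5, 1.1, -0.5]
opening: 93.8
```

```bash
python3 -c "
from h import *
go(466,-285.7,-107.4,62)"
```

```text
t 2.3 pos [ 470.1 -289.3   64.1] yang -107.01 tilt [ 0.002 -0.004 -1.   ] | shift [-5.  -2.3  2.1] yaw 0.007 F [-0.5  1.1 -0.5] T [ 0.05  0.06 -0.06] op 93.8 q6 1.15
```

jog_arm(deltas=[{"jaw":0,"translation":[-0.003,-0.002,0.0015],"yaw":0},{"jaw":0,"translation":[0,0,0],"yaw":0}], newtons=25)

```text
time: 2.5
ee_pos: [468.2, -286.7, 62.8]
orientation: [-3.103, 0.464, -0.004]
contact_force: [0.5, -0.2, -0.2]
opening: 94.1
```

```bash
python3 -c "
from h import *
go(466,-285.7,-107.4,62)"
```

```text
t 2.5 pos [ 468.2 -286.7   62.8] yang -107.0 tilt [ 0.002 -0.004 -1.   ] | shift [-2.4 -0.3  0.8] yaw 0.007 F [ 0.5 -0.2 -0.2] T [0.   0.05 0.01] op 94.1 q6 1.15
```

jog_arm(deltas=[{"jaw":255,"translation":[0,0,0],"yaw":0},{"jaw":255,"translation":[0,0,0],"yaw":0},{"jaw":255,"translation":[0,0,0],"yaw":0},{"jaw":255,"translation":[0,0,0],"yaw":0},{"jaw":255,"translation":[0,0,0],"yaw":0},{"jaw":255,"translation":[0,0,0],"yaw":0},{"jaw":255,"translation":[0,0,0],"yaw":0},{"jaw":255,"translation":[0,0,0],"yaw":0}], newtons=25)

```text
time: 3.3
ee_pos: [469.7, -287.9, 65.5]
orientation: [-3.106, 0.464, -0.012]
contact_force: [0.2, 0.4, -0.7]
opening: 33.5
```

```bash
python3 -c "
from h import *
go(466,-285.7,-107.4,62)"
```

```text
t 3.3 pos [ 469.7 -287.9   65.5] yang -107.0 tilt [ 0.007 -0.002 -1.   ] | shift [-4.3 -1.   3.4] yaw 0.007 F [ 0.2  0.4 -0.7] T [ 0.04  0.01 -0.  ] op 33.5 q6 1.16
```

jog_arm(deltas=[{"jaw":255,"translation":[-0.003,-0.001,0.0035],"yaw":0}])

```text
time: 3.4
ee_pos: [467.8, -286.6, 62.4]
orientation: [-3.107, 0.464, -0.014]
contact_force: [0.0, 0.4, 0.2]
opening: 25.4
```

```bash
python3 -c "
from h import *
for i in range(10):
  viewer.read_camera('top')
  if i%2: go(466,-285.7,-107.4,62)"
```

```text
t 3.5 pos [ 466.3 -285.4   61.1] yang -107.0 tilt [ 0.005 -0.003 -1.   ] | shift [-0.2  0.4 -0.9] yaw 0.007 F [-0.8 -0.5  0.7] T [-0.01  0.02  0.03] op 17.3 q6 1.15
t 3.6 pos [ 466.9 -285.6   61.5] yang -107.01 tilt [ 0.006 -0.003 -1.   ] | shift [-0.8  0.3 -0.5] yaw 0.007 F [ 1.6  4.1 -2.6] T [ 0.98 -0.23 -0.03] op 9.9 q6 1.15
t 3.7 pos [ 466.9 -285.5   61.5] yang -107.0 tilt [ 0.006 -0.003 -1.   ] | shift [-0.8  0.4 -0.5] yaw 0.007 F [ 0.7  2.2 -2. ] T [ 0.28  0.01 -0.03] op 9.8 q6 1.15
t 3.8 pos [ 466.9 -285.5   61.5] yang -107.0 tilt [ 0.006 -0.003 -1.   ] | shift [-0.8  0.4 -0.5] yaw 0.007 F [-0.3  1.3 -2. ] T [0.39 0.03 0.01] op 9.9 q6 1.15
t 3.9 pos [ 466.9 -285.5   61.5] yang -107.0 tilt [ 0.006 -0.003 -1.   ] | shift [-0.8  0.4 -0.5] yaw 0.007 F [ 0.3  0.6 -1.3] T [ 0.39 -0.02  0.02] op 9.9 q6 1.15
```

jog_arm(deltas=[{"jaw":255,"translation":[0,0,-0.01],"yaw":0},{"jaw":255,"translation":[0,0,-0.02],"yaw":0},{"jaw":255,"translation":[0,0,-0.02],"yaw":0},{"jaw":255,"translation":[0,0,-0.02],"yaw":0},{"jaw":255,"translation":[0.002,-0.02,-0.005],"yaw":0},{"jaw":255,"translation":[0.002,-0.04,0],"yaw":0},{"jaw":255,"translation":[0.002,-0.04,0],"yaw":0},{"jaw":255,"translation":[0.002,-0.04,0],"yaw":0},{"jaw":255,"translation":[0.002,-0.04,0],"yaw":0},{"jaw":255,"translation":[0.002,-0.04,0],"yaw":0},{"jaw":255,"translation":[0,-0.03,0],"yaw":0},{"jaw":255,"translation":[0,-0.01,0],"yaw":0}])

```text
time: 5.1
ee_pos: [560.3, -40.0, 148.6]
orientation: [3.096, -0.472, 0.032]
contact_force: [-0.4, 0.3, -2.3]
opening: 9.5
```

jog_arm(deltas=[{"jaw":255,"translation":[0,0,0],"yaw":-0.1},{"jaw":255,"translation":[0,0,0],"yaw":-0.14},{"jaw":255,"translation":[0,0,0],"yaw":-0.14},{"jaw":255,"translation":[0,0,0],"yaw":-0.14},{"jaw":255,"translation":[0,0,0],"yaw":-0.08}])

```text
time: 5.6
ee_pos: [561.1, -41.8, 151.3]
orientation: [3.079, 0.505, 0.028]
contact_force: [0.9, 0.8, -1.7]
opening: 9.9
```

```bash
python3 -c "
from h import *
for i in range(6): viewer.read_camera('top')
go(561.3,-24.1,-72.2,110)"
```

```text
t 5.9 pos [561.1 -41.2 151. ] yang -71.71 tilt [ 0.015  0.023 -1.   ] | shift [  4.9 -17.1  40.7] yaw 0.009 F [-0.3 -0.2 -2.8] T [ 0.05  0.03 -0.01] op 10.0 q6 1.04
```

jog_arm(deltas=[{"jaw":255,"translation":[0.003,-0.008,0.01],"yaw":0.009},{"jaw":255,"translation":[0.002,-0.008,0.01],"yaw":0}])

```text
time: 6.1
ee_pos: [562.9, -25.3, 131.3]
orientation: [3.083, 0.476, 0.035]
contact_force: [0.4, 0.4, -1.9]
opening: 9.7
```

```bash
cat >> h.py <<'E'
def bot(ang=-72.2):
    s=status.get_state(); M=R.from_rotvec(s['orientation']).as_matrix(); b=np.array(s['ee_pos'])+M[:,2]*53.5
    d=b[:2]-[546.9,20.6]; u=np.array([np.cos(np.radians(ang)),np.sin(np.radians(ang))])
    print('spacer bottom',b.round(1),'u',(d@u).round(2),'across(tool x)',(d@[-u[1],u[0]]).round(2))
E
python3 - <<'E'
from h import *
for i in range(5): viewer.read_camera('top')
go(561.3,-24.1,-72.2,110);bot()
t=shot('top','pics/t2.png');s=shot('side','pics/s2.png')
a=cv2.resize(t[215:305,245:345],None,fx=4,fy=4,interpolation=cv2.INTER_CUBIC)
b=cv2.resize(s[190:290,255:355],None,fx=4,fy=4,interpolation=cv2.INTER_CUBIC)
c=np.zeros((400,800,3),np.uint8);c[:360,:400]=a;c[:,400:]=b
cv2.imwrite('pics/c2.png',cv2.convertScaleAbs(c,alpha=1.5)[:,:,::-1])
E
```

```text
t 6.35 pos [562.7 -25.4 131.6] yang -72.36 tilt [ 0.018  0.025 -1.   ] | shift [-1.4 -2.2 21.6] yaw -0.003 F [ 0.1 -0.1 -2.2] T [-0.02  0.02 -0.03] op 9.8 q6 1.08
spacer bottom [564.  -26.4  78.2] u 50.01 across(tool x) 1.96
```

View pics/c2.png

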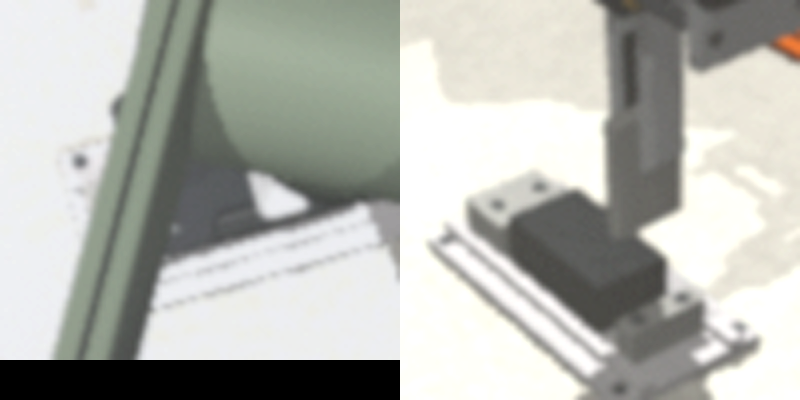

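The side view shows the spacer hanging above the slab's slim-stop end, with its bottom corners at crop (608,228), (630,236) and (683,205). I'll compare these, and the slab and stop corners, with the model's projections.

```bash
python3 - <<'E'
from h import *
u=np.array([np.cos(np.radians(-72.2)),np.sin(np.radians(-72.2))]);v=np.array([-u[1],u[0]]);c=np.array([546.9,20.6])
W=lambda a,b,z:np.r_[c+a*u+b*v,z]
def show(n,L):
    p=proj('side',[W(*l) for l in L]); print(n,[(int(round((x-255)*4+400)),int(round((y-190)*4))) for x,y in p])
show('slim top (in-,in+,out-,out+)',[(55,-24,30),(55,24,30),(69,-24,30),(69,24,30)])
show('slab top slim end -,+; thick end -,+',[(38.5,-23,38),(38.5,23,38),(-41.5,-23,38),(-41.5,23,38)])
show('thick top out -,+',[(-79,-24,30),(-79,24,30)])
show('nest corners -y.. ',[(88,-45,8),(88,45,8),(-88,-45,8)])
s=status.get_state(); M=R.from_rotvec(s['orientation']).as_matrix();e=np.array(s['ee_pos'])
for sx in(-20,20):
  for sy in(-5,5):
    p=proj('side',e+M@np.array([sx,sy,53.5]))[0]; q=proj('side',e+M@np.array([sx,sy,-11.5]))[0]
    print('spacer tool',sx,sy,((p-[255,190])*4+[400,0]).round(0),((q-[255,190])*4+[400,0]).round(0))
im=cv2.imread('pics/c2.png'); cv2.imwrite('pics/c2b.png',cv2.resize(im[90:400,430:770],None,fx=2.2,fy=1.9,interpolation=cv2.INTER_CUBIC))
E
```

```text
slim top (in-,in+,out-,out+) [(612, 322), (686, 285), (629, 336), (704, 299)]
slab top slim end -,+; thick end -,+ [(593, 292), (665, 258), (502, 218), (572, 187)]
thick top out -,+ [(462, 199), (534, 168)]
nest corners -y..  [(619, 408), (758, 335), (423, 238)]
spacer tool -20 -5 [610. 230.] [604. 117.]
spacer tool -20 5 [622. 239.] [617. 126.]
spacer tool 20 -5 [673. 200.] [671.  88.]
spacer tool 20 5 [686. 208.] [684.  96.]
```

View pics/c2b.png

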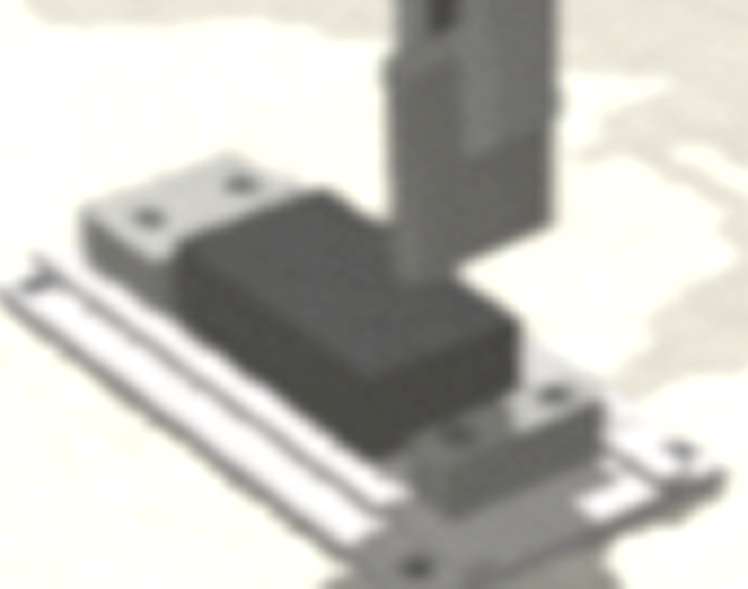

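The side view puts the nest about 2 mm further along the channel than the top view does. I'll aim between the two and descend to just above the slab.

jog_arm(deltas=[{"jaw":255,"translation":[-0.0025,-0.0025,0.012],"yaw":0},{"jaw":255,"translation":[0,0,0.01],"yaw":0},{"jaw":255,"translation":[0,0,0.008],"yaw":0}])

```text
time: 6.75
ee_pos: [562.4, -25.3, 102.2]
orientation: [3.08, 0.477, 0.042]
contact_force: [-0.1, 0.3, -2.3]
opening: 9.9
```

```bash
python3 - <<'E'
from h import *
for i in range(5): viewer.read_camera('top')
go(561.3,-24.1,-72.2,61.5);bot()
s=shot('side','pics/s3.png')
b=cv2.resize(s[200:290,290:350],None,fx=8,fy=6.6,interpolation=cv2.INTER_CUBIC)
cv2.imwrite('pics/c3.png',cv2.convertScaleAbs(b,alpha=1.7)[:,:,::-1])
E
```

```text
t 7.0 pos [562.7 -25.3 103.1] yang -72.42 tilt [ 0.023  0.028 -0.999] | shift [-2.  -2.8 41.5] yaw -0.004 F [ 0.1 -0.  -2.6] T [-0.03 -0.03 -0.  ] op 9.6 q6 1.08
spacer bottom [564.4 -26.4  49.7] u 50.1 across(tool x) 2.28
```

View pics/c3.png

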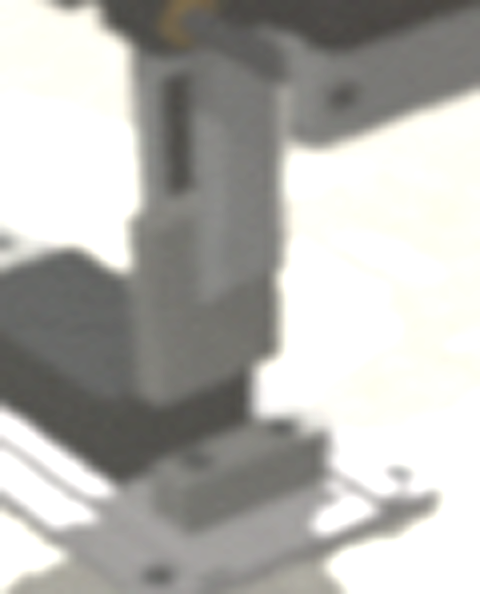

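```bash
python3 - <<'E'
from h import *
u=np.array([np.cos(np.radians(-72.2)),np.sin(np.radians(-72.2))]);v=np.array([-u[1],u[0]]);c=np.array([546.9,20.6])
f=lambda p:np.array(p,float)/[8,6.6]+[290,200]-.45
for n,p,z in [('spacer out',[(165,403),(277,354)],49.7),('slim outer top',[(180,490),(328,430)],30),('slab slim end top right',[(250,368)],38),('slim bolts',[(197,460),(283,426)],30),('slab - bottom vis',[(122,478)],13),('slim outer bottom',[(190,530),(325,472)],8)]:
    P=onz('side',f(p),z)[:,:2]-c; print(n,'u',(P@u).round(1),'v',(P@v).round(1))
E
```

```text
spacer out u [52.6 50.8] v [-16.3  20.8]
slim outer top u [68.2 68.6] v [-23.9  23.3]
slab slim end top right u [40.2] v [20.7]
slim bolts u [59.6 60.1] v [-11.8  15.5]
slab - bottom vis u [38.4] v [-19.4]
slim outer bottom u [63.9 63.4] v [-17.3  27.3]
```

jog_arm(deltas=[{"jaw":255,"translation":[-0.002,-0.0025,0.001],"yaw":0.004},{"jaw":255,"translation":[0,0,0.006],"yaw":0}])

```text
time: 7.25
ee_pos: [562.0, -23.9, 97.9]
orientation: [3.08, 0.47, 0.049]
contact_force: [-0.2, -0.7, -2.1]
opening: 9.6
```

```bash
python3 - <<'E'
from h import *
for i in range(4): viewer.read_camera('top')
go(561.3,-24.1,-72.2,61.5);bot()
E
```

```text
t 7.45 pos [561.2 -23.9  96.8] yang -72.67 tilt [ 0.025  0.029 -0.999] | shift [-0.8 -0.9 35.3] yaw -0.008 F [-0.7 -0.2 -2.8] T [ 0.03  0.04 -0.  ] op 9.8 q6 1.09
spacer bottom [563.  -25.   43.4] u 48.36 across(tool x) 1.33
```

jog_arm(deltas=[{"jaw":255,"translation":[-0.001,-0.0007,0.006],"yaw":-0.008},{"jaw":255,"translation":[0,0,0.007],"yaw":0}])

```text
time: 7.65
ee_pos: [561.6, -24.0, 84.3]
orientation: [3.077, 0.483, 0.05]
contact_force: [-0.6, 0.5, -2.4]
opening: 10.2
```

```bash
python3 - <<'E'
from h import *
for i in range(4): viewer.read_camera('top')
go(561.3,-24.1,-72.2,61.5);bot()
E
```

```text
t 7.85 pos [561.3 -24.   84.1] yang -72.2 tilt [ 0.026  0.03  -0.999] | shift [-0.6 -0.6 22.6] yaw 0.0 F [-0.2  0.9 -2.2] T [0.02 0.01 0.01] op 10.0 q6 1.08
spacer bottom [563.1 -25.1  30.6] u 48.48 across(tool x) 1.44
```

jog_arm(deltas=[{"jaw":255,"translation":[-0.001,-0.0007,0.004],"yaw":0},{"jaw":255,"translation":[0,0,0.004],"yaw":0}])

```text
time: 8.05
ee_pos: [561.2, -24.0, 76.5]
orientation: [3.077, 0.483, 0.051]
contact_force: [0.2, 0.1, -2.6]
opening: 9.7
```

```bash
python3 - <<'E'
from h import *
for i in range(4): viewer.read_camera('top')
go(561.3,-24.1,-72.2,61.5);bot()
E
```

```text
t 8.25 pos [561.3 -24.   76.5] yang -72.2 tilt [ 0.028  0.031 -0.999] | shift [-0.4 -0.4 15. ] yaw -0.0 F [ 0.1 -0.1 -1.2] T [-0.02  0.03  0.02] op 10.2 q6 1.08
spacer bottom [563.2 -25.1  23.1] u 48.53 across(tool x) 1.53
```

jog_arm(deltas=[{"jaw":255,"translation":[-0.001,-0.0007,0.006],"yaw":0},{"jaw":255,"translation":[0,0,0.006],"yaw":0}])

```text
time: 8.45
ee_pos: [561.6, -24.1, 65.1]
orientation: [3.076, 0.482, 0.055]
contact_force: [-0.2, -0.4, -2.4]
opening: 9.8
```

```bash
python3 - <<'E'
from h import *
for i in range(4): viewer.read_camera('top')
go(561.3,-24.1,-72.2,61.5);bot()
E
```

```text
t 8.65 pos [561.5 -24.1  65. ] yang -72.21 tilt [ 0.03   0.032 -0.999] | shift [-0.3 -0.2  3.5] yaw -0.0 F [ 0.9 -1.1 -2.2] T [ 0.04  0.08 -0.01] op 9.8 q6 1.08
spacer bottom [563.5 -25.3  11.6] u 48.74 across(tool x) 1.82
```

jog_arm(deltas=[{"jaw":255,"translation":[0,-0.0005,0.003],"yaw":0}])

```text
time: 8.75
ee_pos: [562.1, -23.9, 62.5]
orientation: [3.076, 0.482, 0.056]
contact_force: [-0.2, 0.5, -2.1]
opening: 9.5
```

```bash
python3 - <<'E'
from h import *
for i in range(4): viewer.read_camera('top')
go(561.3,-24.1,-72.2,61.5);bot()
E
```

```text
t 8.95 pos [561.5 -23.7  62.1] yang -72.21 tilt [ 0.03   0.032 -0.999] | shift [-0.3  0.3  0.6] yaw -0.0 F [ 0.3  0.1 -2.1] T [ 0.07  0.03 -0.02] op 10.0 q6 1.08
spacer bottom [563.5 -24.8   8.6] u 48.35 across(tool x) 1.95
```

Release with a partial opening, holding still.

jog_arm(deltas=[{"jaw":170,"translation":[0,0,0.0005],"yaw":0}])

```text
time: 9.05
ee_pos: [561.8, -23.7, 61.9]
orientation: [3.076, 0.482, 0.055]
contact_force: [0.9, -0.2, 0.6]
opening: 15.0
```

```bash
python3 - <<'E'
from h import *
for i in range(10): viewer.read_camera('top')
go(561.3,-24.1,-72.2,61.5)
s=shot('side','pics/s4.png')
b=cv2.resize(s[200:290,280:350],None,fx=7,fy=6.6,interpolation=cv2.INTER_CUBIC)
cv2.imwrite('pics/c4.png',cv2.convertScaleAbs(b,alpha=1.7)[:,:,::-1])
E
```

```text
t 9.55 pos [561.6 -23.7  61.6] yang -72.21 tilt [ 0.03   0.032 -0.999] | shift [-0.4  0.3  0.1] yaw -0.0 F [-0.6 -0.3 -0. ] T [ 0.01  0.01 -0.  ] op 31.4 q6 1.08
```

View pics/c4.png

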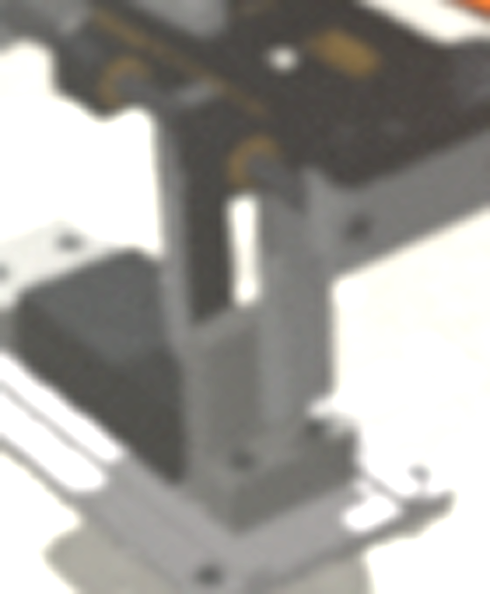

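The spacer stands upright in the gap, released (opening 31 mm, force about 0). I'll rise, then regrip the slab across its width.

jog_arm(deltas=[{"jaw":170,"translation":[0,0,-0.015],"yaw":0},{"jaw":170,"translation":[0,0,-0.03],"yaw":0},{"jaw":170,"translation":[0,0,-0.03],"yaw":0}])

```text
time: 9.9
ee_pos: [554.4, -21.4, 134.9]
orientation: [3.08, 0.483, 0.036]
contact_force: [0.7, -0.2, 0.2]
opening: 31.0
```

```bash
cat >> h.py <<'E'
def tl():
    M=R.from_rotvec(status.get_state()['orientation']).as_matrix(); print('world lean of tool z',M[:2,2].round(4))
E
python3 - <<'E'
from h import *
tl()
for i in range(4): viewer.read_camera('top')
tl();go(546.9,20.6,17.8,36)
E
```

```text
world lean of tool z [ 0.0266 -0.0194]
world lean of tool z [ 0.0306 -0.0202]
t 10.1 pos [555.8 -21.6 135.2] yang -72.2 tilt [ 0.023  0.029 -0.999] | shift [  2.2 -45.7  98. ] yaw -1.571 F [ 0.   0.5 -0.8] T [ 0.01 -0.01  0.03] op 31.5 q6 1.08
```

jog_arm(deltas=[{"jaw":0,"translation":[0,0.04,-0.03],"yaw":-0.14},{"jaw":0,"translation":[0,0.04,-0.03],"yaw":0},{"jaw":0,"translation":[0,0.04,-0.03],"yaw":0},{"jaw":0,"translation":[0,0.04,-0.03],"yaw":0},{"jaw":0,"translation":[0,0.04,-0.03],"yaw":0}])

```text
time: 10.6
ee_pos: [626.8, -196.9, 277.1]
orientation: [3.049, 0.723, -0.003]
contact_force: [-0.3, 0.1, 0.8]
opening: 67.8
```

```bash
python3 - <<'E'
from h import *
tl()
for i in range(4): viewer.read_camera('top')
tl();go(546.9,20.6,17.8,36)
E
```

```text
world lean of tool z [-0.0002 -0.0081]
world lean of tool z [ 0.0015 -0.0086]
t 10.8 pos [ 626.9 -196.5  276.7] yang -63.44 tilt [-0.003  0.008 -1.   ] | shift [  26.2 -232.   238.7] yaw -1.418 F [-0.6 -0.  -0.9] T [ 0.01 -0.01 -0.01] op 83.7 q6 0.68
```

jog_arm(deltas=[{"jaw":0,"translation":[0,0,0],"yaw":-0.142},{"jaw":0,"translation":[0,0,0],"yaw":-0.142},{"jaw":0,"translation":[0,0,0],"yaw":-0.142},{"jaw":0,"translation":[0,0,0],"yaw":-0.142},{"jaw":0,"translation":[0,0,0],"yaw":-0.142},{"jaw":0,"translation":[0,0,0],"yaw":-0.142},{"jaw":0,"translation":[0,0,0],"yaw":-0.142},{"jaw":0,"translation":[0,0,0],"yaw":-0.142},{"jaw":0,"translation":[0,0,0],"yaw":-0.142},{"jaw":0,"translation":[0,0,0],"yaw":-0.142}])

```text
time: 11.8
ee_pos: [607.6, -171.7, 243.8]
orientation: [-1.721, -2.56, 0.02]
contact_force: [0.9, -0.3, 0.3]
opening: 94.0
```

```bash
python3 - <<'E'
from h import *
for i in range(4): viewer.read_camera('top')
tl();go(546.9,20.6,17.8,36)
E
```

```text
world lean of tool z [-0.0517  0.0196]
t 12.0 pos [ 608.6 -172.8  245.1] yang 21.65 tilt [ 0.037 -0.041 -0.998] | shift [194.6  22.6 215.8] yaw 0.067 F [-0.  -0.2 -0.3] T [-0.02 -0.11  0.04] op 94.0 q6 -0.79
```

jog_arm(deltas=[{"jaw":0,"translation":[0.039,0.003,0.02],"yaw":0.06},{"jaw":0,"translation":[0.039,0.003,0.02],"yaw":0},{"jaw":0,"translation":[0.039,0.003,0.02],"yaw":0},{"jaw":0,"translation":[0.039,0.003,0.02],"yaw":0},{"jaw":0,"translation":[0.035,0.003,0.02],"yaw":0}])

```text
time: 12.5
ee_pos: [557.8, 16.8, 149.3]
orientation: [-1.846, -2.485, 0.02]
contact_force: [0.6, -0.9, 0.7]
opening: 93.8
```

```bash
python3 - <<'E'
from h import *
for i in range(4): viewer.read_camera('top')
tl();go(546.9,20.6,17.8,36)
E
```

```text
world lean of tool z [-0.0459  0.016 ]
t 12.7 pos [558.1  15.7 149.5] yang 17.01 tilt [ 0.029 -0.039 -0.999] | shift [  4.7  -4.8 113.9] yaw -0.014 F [ 0.3 -0.6 -0.3] T [-0.03 -0.13 -0.02] op 94.2 q6 -0.43
```

jog_arm(deltas=[{"jaw":0,"translation":[0,0,0],"yaw":0.14},{"jaw":0,"translation":[0,0,0],"yaw":0.14},{"jaw":0,"translation":[0,0,0],"yaw":0.14},{"jaw":0,"translation":[0,0,0],"yaw":0.14}])

```text
time: 13.1
ee_pos: [562.8, 10.5, 153.8]
orientation: [-2.498, -1.851, 0.034]
contact_force: [-0.6, 0.9, -0.7]
opening: 93.7
```

```bash
python3 - <<'E'
from h import *
tl()
for i in range(4): viewer.read_camera('top')
tl();go(546.9,20.6,17.8,36)
E
```

```text
world lean of tool z [-0.0366  0.0129]
world lean of tool z [-0.0377  0.0134]
t 13.3 pos [562.3  11.1 153.3] yang -16.32 tilt [ 0.002 -0.04  -0.999] | shift [  4.5 -12.7 117.9] yaw -0.595 F [-1.   0.2  0.1] T [-0.08 -0.06  0.  ] op 93.8 q6 0.14
```

jog_arm(deltas=[{"jaw":0,"translation":[0,0,0],"yaw":0.145},{"jaw":0,"translation":[0,0,0],"yaw":0.145},{"jaw":0,"translation":[0,0,0],"yaw":0.145},{"jaw":0,"translation":[0,0,0],"yaw":0.145},{"jaw":0,"translation":[0,0,0],"yaw":0.145},{"jaw":0,"translation":[0,0,0],"yaw":0.145},{"jaw":0,"translation":[0,0,0],"yaw":0.145},{"jaw":0,"translation":[0,0,0],"yaw":0.145}])

```text
time: 14.1
ee_pos: [564.5, 7.0, 155.5]
orientation: [-3.124, -0.144, 0.052]
contact_force: [-0.5, 0.3, 0.4]
opening: 94.1
```

```bash
python3 - <<'E'
from h import *
for i in range(4): viewer.read_camera('top')
tl();go(546.9,20.6,17.8,36)
E
```

```text
world lean of tool z [-0.0338  0.0122]
t 14.3 pos [564.4   7.1 155.4] yang -84.25 tilt [-0.032 -0.016 -0.999] | shift [-12.2 -13.3 120.1] yaw 1.36 F [-0.7 -0.4  0.3] T [ 0.03  0.02 -0.03] op 94.0 q6 1.32
```

jog_arm(deltas=[{"jaw":0,"translation":[0,0,0],"yaw":0.13},{"jaw":0,"translation":[0,0,0],"yaw":0.14},{"jaw":0,"translation":[0,0,0],"yaw":0.14},{"jaw":0,"translation":[0,0,0],"yaw":0.14},{"jaw":0,"translation":[0,0,0],"yaw":0.14},{"jaw":0,"translation":[0,0,0],"yaw":0.14},{"jaw":0,"translation":[0,0,0],"yaw":0.14},{"jaw":0,"translation":[0,0,0],"yaw":0.14},{"jaw":0,"translation":[0,0,0],"yaw":0.13},{"jaw":0,"translation":[0,0,0],"yaw":0.11}])

```text
time: 15.3
ee_pos: [564.8, 6.1, 155.9]
orientation: [2.521, -1.856, -0.053]
contact_force: [-0.5, 1.2, 0.2]
opening: 93.9
```

```bash
python3 - <<'E'
from h import *
for i in range(4): viewer.read_camera('top')
tl();go(546.9,20.6,17.8,36);print(status.get_state()['q'].round(2))
E
```

```text
world lean of tool z [-0.0332  0.0122]
t 15.5 pos [564.8   6.1 155.9] yang -162.4 tilt [-0.022  0.028 -0.999] | shift [-16.6   9.3 120.6] yaw -0.003 F [-0.1 -0.5  0.2] T [ 0.1  -0.07  0.01] op 93.8 q6 2.69
[-0.15  0.27  1.61  0.01  1.29  2.69]
```

jog_arm(deltas=[{"jaw":0,"translation":[-0.008,0.005,0.015],"yaw":0},{"jaw":0,"translation":[-0.008,0.005,0.025],"yaw":0},{"jaw":0,"translation":[0,0,0.03],"yaw":0},{"jaw":0,"translation":[0,0,0.025],"yaw":0}])

```text
time: 15.9
ee_pos: [552.8, 19.0, 64.7]
orientation: [2.545, -1.836, -0.034]
contact_force: [-0.4, 0.2, -0.4]
opening: 93.7
```

```bash
python3 - <<'E'
from h import *
for i in range(4): viewer.read_camera('top')
tl();go(546.9,20.6,17.8,36)
E
```

```text
world lean of tool z [-0.0202  0.0104]
t 16.1 pos [553.   18.8  65.7] yang -161.74 tilt [-0.016  0.016 -1.   ] | shift [-3.1  4.7 29.8] yaw 0.008 F [ 0.2 -0.2  0. ] T [ 0.06 -0.03 -0.03] op 93.9 q6 2.69
```

jog_arm(deltas=[{"jaw":0,"translation":[-0.003,0.0045,0.008],"yaw":0.008},{"jaw":0,"translation":[0,0,0.01],"yaw":0},{"jaw":0,"translation":[0,0,0.009],"yaw":0}])

```text
time: 16.4
ee_pos: [552.2, 19.9, 43.0]
orientation: [-2.538, 1.848, 0.019]
contact_force: [-0.2, -0.5, 0.7]
opening: 93.7
```

```bash
python3 - <<'E'
from h import *
for i in range(4): viewer.read_camera('top')
tl();go(546.9,20.6,17.8,36)
s=shot('side','pics/s5.png')
b=cv2.resize(s[190:290,250:355],None,fx=6,fy=5.9,interpolation=cv2.INTER_CUBIC)
cv2.imwrite('pics/c5.png',cv2.convertScaleAbs(b,alpha=1.7)[:,:,::-1])
E
```

```text
world lean of tool z [-0.0115  0.0093]
t 16.6 pos [551.1  20.   42.3] yang -162.15 tilt [-0.012  0.008 -1.   ] | shift [-1.8  3.8  6.3] yaw 0.001 F [-0.6 -0.6 -0.3] T [ 0.15  0.02 -0.03] op 93.9 q6 2.7
```

View pics/c5.png

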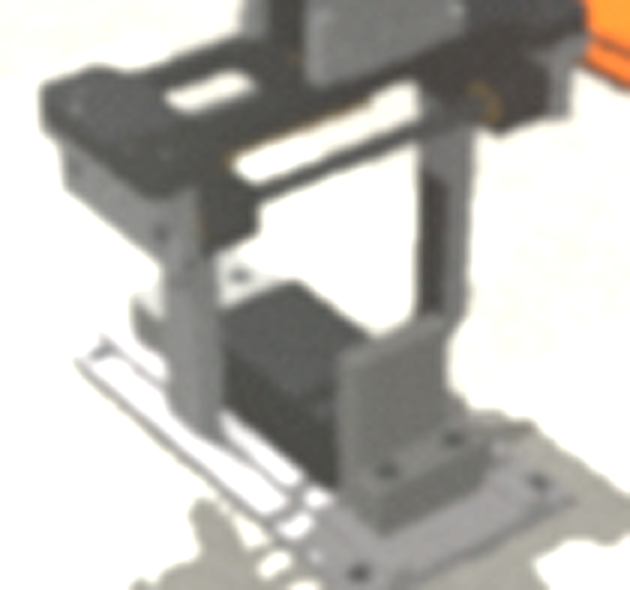

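The spacer is upright against the slim stop side and the open fingers straddle the slab. I'll centre, drop the last 5 mm and close.

jog_arm(deltas=[{"jaw":0,"translation":[-0.002,0.004,0.005],"yaw":0}], newtons=30)

```text
time: 16.75
ee_pos: [548.5, 20.4, 38.6]
orientation: [-2.537, 1.848, 0.018]
contact_force: [-0.2, -0.4, 0.2]
opening: 94.2
```

```bash
python3 - <<'E'
from h import *
for i in range(4): viewer.read_camera('top')
tl();go(546.9,20.6,17.8,36)
E
```

```text
world lean of tool z [-0.0113  0.0093]
t 16.95 pos [546.6  20.7  37.5] yang -162.14 tilt [-0.012  0.008 -1.   ] | shift [ 0.2 -0.3  1.5] yaw 0.001 F [-0.5 -0.4  0. ] T [ 0.05 -0.09  0.05] op 93.9 q6 2.7
```

jog_arm(deltas=[{"jaw":255,"translation":[0,0,0],"yaw":0}], newtons=30)

```text
time: 17.05
ee_pos: [546.7, 20.7, 37.6]
orientation: [-2.538, 1.849, 0.023]
contact_force: [-0.1, -0.3, -0.2]
opening: 89.0
```

```bash
python3 - <<'E'
from h import *
for i in range(14):
  viewer.read_camera('top')
  if i%3==1: go(546.9,20.6,17.8,36)
tl()
E
```

```text
t 17.15 pos [546.7  20.7  37.6] yang -162.14 tilt [-0.012  0.008 -1.   ] | shift [ 0.2 -0.2  1.6] yaw 0.001 F [-0.2  0.3 -0.4] T [ 0.1  -0.07 -0.03] op 81.2 q6 2.7
t 17.3 pos [546.7  20.7  37.5] yang -162.14 tilt [-0.012  0.008 -1.   ] | shift [ 0.2 -0.1  1.5] yaw 0.001 F [0.2 0.6 0.2] T [ 0.1  -0.05  0.04] op 69.1 q6 2.7
t 17.45 pos [546.6  20.7  37.5] yang -162.14 tilt [-0.012  0.008 -1.   ] | shift [ 0.2 -0.2  1.5] yaw 0.001 F [-0.3 -0.3 -0.7] T [ 0.08 -0.03 -0.  ] op 57.8 q6 2.7
t 17.6 pos [547.   20.8  37.5] yang -162.15 tilt [-0.012  0.007 -1.   ] | shift [0.2 0.1 1.5] yaw 0.001 F [-0.2 -1.  -1. ] T [-0.01  0.06  0.1 ] op 45.7 q6 2.7
t 17.75 pos [546.9  20.8  37.5] yang -162.15 tilt [-0.012  0.007 -1.   ] | shift [0.2 0.1 1.5] yaw 0.001 F [ 1.2  0.9 -1.1] T [ 0.23 -0.38  0.01] op 45.6 q6 2.7
world lean of tool z [-0.0105  0.0094]
```

jog_arm(deltas=[{"jaw":255,"translation":[0.004,0,0],"yaw":0}])

```text
time: 17.85
ee_pos: [547.8, 17.9, 37.5]
orientation: [-2.538, 1.848, 0.025]
contact_force: [-1.5, 2.6, 2.6]
opening: 45.5
```

```bash
cat >> h.py <<'E'
def push():
    for i in range(3): viewer.read_camera('top')
    go(546.9,20.6,17.8,37.5);tl()
    F=np.array(status.get_state()['contact_force']);print('F along u',F[:2]@[.306,-.952])
E
python3 -c "
from h import *
push()"
```

```text
t 18.0 pos [548.1  16.9  37.5] yang -162.15 tilt [-0.012  0.007 -1.   ] | shift [-3.8  0.   0.1] yaw 0.001 F [-0.8  0.9  0.5] T [ 0.41 -0.06  0.08] op 45.8 q6 2.69
world lean of tool z [-0.0108  0.0096]
F along u -1.1358966152214565
```

jog_arm(deltas=[{"jaw":255,"translation":[0.003,0,0],"yaw":0}])

```text
time: 18.1
ee_pos: [548.5, 15.1, 37.5]
orientation: [-2.537, 1.849, 0.026]
contact_force: [-3.1, 11.9, 5.0]
opening: 45.7
```

```bash
python3 -c "
from h import *
push()"
```

```text
t 18.25 pos [548.5  15.2  37.5] yang -162.17 tilt [-0.015  0.008 -1.   ] | shift [-5.7 -0.1  0.1] yaw 0.001 F [-1.8  5.8  1.7] T [1.1  0.09 0.1 ] op 45.7 q6 2.69
world lean of tool z [-0.0119  0.0118]
F along u -6.115290215420073
```

jog_arm(deltas=[{"jaw":255,"translation":[0.0025,0,0],"yaw":0}])

```text
time: 18.35
ee_pos: [548.5, 14.9, 37.5]
orientation: [-2.534, 1.848, 0.032]
contact_force: [-2.9, 8.5, 4.1]
opening: 45.8
```

```bash
python3 -c "
from h import *
push()
for i in range(6): viewer.read_camera('top')
push()"
```

```text
t 18.5 pos [548.4  14.9  37.5] yang -162.2 tilt [-0.019  0.008 -1.   ] | shift [-5.9 -0.3  0.1] yaw 0.0 F [-2.1  8.2  4.4] T [ 1.53  0.15 -0.02] op 46.0 q6 2.68
world lean of tool z [-0.0138  0.0158]
F along u -8.444927214780769
t 18.95 pos [548.5  14.9  37.5] yang -162.19 tilt [-0.019  0.008 -1.   ] | shift [-5.9 -0.3  0.2] yaw 0.0 F [-2.9  8.3  3.4] T [1.48 0.13 0.  ] op 45.8 q6 2.68
world lean of tool z [-0.0137  0.0156]
F along u -8.823458024822193
```

jog_arm(deltas=[{"jaw":255,"translation":[0.0035,0,0],"yaw":0}])

```text
time: 19.05
ee_pos: [548.5, 14.6, 37.5]
orientation: [-2.531, 1.847, 0.04]
contact_force: [-2.8, 12.1, 4.9]
opening: 45.9
```

```bash
python3 - <<'E'
from h import *
for i in range(4): viewer.read_camera('top')
push()
s=shot('side','pics/s6.png')
b=cv2.resize(s[190:290,250:355],None,fx=6,fy=5.9,interpolation=cv2.INTER_CUBIC)
cv2.imwrite('pics/c6.png',cv2.convertScaleAbs(b,alpha=1.7)[:,:,::-1])
E
```

```text
t 19.4 pos [548.5  14.6  37.5] yang -162.25 tilt [-0.025  0.009 -1.   ] | shift [-6.2 -0.3  0.2] yaw -0.001 F [-2.7 10.2  4.5] T [ 2.04  0.19 -0.11] op 46.1 q6 2.68
world lean of tool z [-0.0159  0.0212]
F along u -10.505050785088182
```

View pics/c6.png

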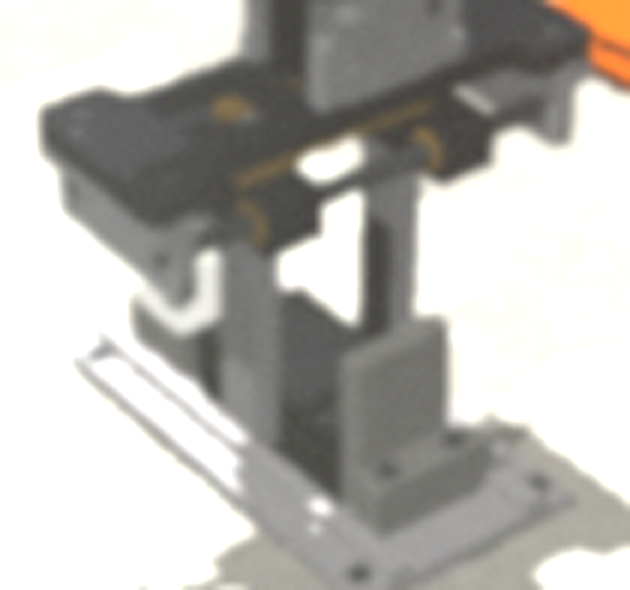

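The picture shows the spacer upright and flush between the slim stop and the slab, the fingers only on the slab, and the thick-end gap opened. The push is a steady 10.5 N, so I hand it in.

```bash
python3 -c "
from h import *
go(546.9,20.6,17.8,37.5)
print(manip.close_job())"
```

```text
t 19.45 pos [548.5  14.6  37.5] yang -162.25 tilt [-0.025  0.009 -1.   ] | shift [-6.2 -0.3  0.2] yaw -0.001 F [-3.4 10.5  4.8] T [ 1.97  0.24 -0.03] op 45.7 q6 2.68
the job is handed in; nothing more can be done
None
```

I put the spacer fully down into the wide gap at the slim stop and let it go. I then gripped the black slab across its width, slid it about 6 mm onto the spacer, and handed the job in at 19.5 s with the slab still pressed there. No verdict was reported.

**What the last checks showed:**
- **Push and grip:** the steady push along the nest was about 10.5 N, and the fingers held the slab at an opening of 45.7 mm.
- **Slab tilt:** the tool leaned about 0.027 rad, of which only about 0.013 rad arose after gripping. I take the slab to be flat on that basis; I did not measure its tilt directly.
- **Spacer:** in the side view it stood upright and flush between the stop and the slab, with no finger on it.
- **Bystanders:** I never moved close to the bar, loupe or screwdriver, but I did not re-measure their positions.

**What disagreed:** the two cameras differed by 1 to 3 mm on where the spacer sat along the nest. I aimed between them, and the spacer went in without any contact force. The jog rows also let the tool lean drift, up to about 0.055 rad on the way. It was down to 0.014 rad when I gripped the slab.

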